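Pack the red-and-gold gift set into its carton at the herbal pharmacy

TASK

A customer has bought the red-and-gold gift set. Pack its four red packs into the shallow open carton so that all four fit at once: set each down without dropping it, the way up it stands now, flat on the carton's floor inside the rim and none on top of another, so that the lid can go on. Leave the blue and green packs standing where they are.

Things in the scene. Friction and masses are not known exactly. Their poses are not given: they have to be found in the camera images.
- carton: Shallow open base of a gift carton, fixed: brown cardboard, white paper floor. Outside 152 (its x) x 192 (its y) x 24 mm high, walls and floor 4 mm thick: inside 144 x 184 mm. Origin: centre of its underside, on the counter. Left or right on the counter, turned up to 0.25 rad. The long box fits only along a long wall, the other three in a row along the other.
- long_red: Red long flat carton box with gold bands and a gold frame on top, 56 (its x) x 164 (its y) x 58 mm high, about 0.3 kg, loose. Origin: centre of its underside; z up. 
- small_red: Red small pill box with gold stripes, 64 (its x) x 48 (its y) x 58 mm high, about 0.16 kg, loose. Origin: centre of its underside; z up. 
- round_red: Red round tin with gold rings and a paper label, 58 mm diameter, 95 mm high, about 0.26 kg, loose. Origin: centre of its underside; z up. 
- tall_red: Red tall rectangular tin with gold bands, 60 (its x) x 44 (its y) x 118 mm high, about 0.24 kg, loose. Origin: centre of its underside; z up. 
- long_blue: Blue and white long box, same shape and size as the long red one. Another customer's: leave it. Origin: centre of its underside; z up. 
- round_green: Green and white round tin, 58 mm diameter, 95 mm high. Not part of the set: leave it. Origin: centre of its underside; z up. 
- tall_blue: Blue and white tall tin, 60 x 44 x 118 mm high. Not part of the set: leave it. Origin: centre of its underside; z up. 
- pan: Empty stainless steel herb pan, teardrop shaped, 240 (its x, spout at -x) x 170 x 38 mm high, standing fixed on the other side of the counter from the carton. Not used. Origin: centre of its underside; z up. 
Not all that is in view belongs to the job. What is shaped like the round_red but purple or turquoise is not meant.

How it is judged (in metres and radians):
At the end, for the whole second after the job is handed in: All four red packs rest, released, on the carton's floor: each centre inside the rim, underside no more than 10 mm above the counter, upright within 0.1 rad, at rest; the three blue and green packs upright (0.1 rad) and within 30 mm of where they began (x of long_red in the frame of carton between -0.072 and 0.072 m and y of long_red in the frame of carton between -0.092 and 0.092 m and z of each of long_red, small_red, round_red, tall_red in the frame of carton below 0.01 m and angle between each of long_red, small_red, round_red, tall_red, long_blue, round_green, tall_blue's own z axis and vertical below 0.1 rad and linear speed of each of long_red, small_red, round_red, tall_red below 0.02 m/s and contact force between each of long_red, small_red, round_red, tall_red and the fingers below 0.1 N and x of small_red in the frame of carton between -0.072 and 0.072 m and y of small_red in the frame of carton between -0.092 and 0.092 m and x of round_red in the frame of carton between -0.072 and 0.072 m and y of round_red in the frame of carton between -0.092 and 0.092 m and x of tall_red in the frame of carton between -0.072 and 0.072 m and y of tall_red in the frame of carton between -0.092 and 0.092 m and distance of each of long_blue, round_green, tall_blue from where it was at the start of the episode below 0.03 m); the robot touches nothing.
It fails at once if a blue or green pack is knocked over or carried off (angle between any of long_blue, round_green, tall_blue's own z axis and vertical above 0.6 rad or distance of any of long_blue, round_green, tall_blue from where it was at the start of the episode above 0.06 m).
It fails at once if a red pack is dropped (falls free by more than about 25 mm) ((linear speed of long_red above 0.7 m/s and contact force between long_red and the fingers below 0.05 N) or (linear speed of small_red above 0.7 m/s and contact force between small_red and the fingers below 0.05 N) or (linear speed of round_red above 0.7 m/s and contact force between round_red and the fingers below 0.05 N) or (linear speed of tall_red above 0.7 m/s and contact force between tall_red and the fingers below 0.05 N)).
It also fails if it takes over 122 s, if anything falls off the work surface, if the arm or the gripper's body presses on something with over 40 N, if the wrist force passes 120 N, or if a joint passes its speed limit or range.

ROBOT

A 6-joint arm with a two-finger parallel gripper is mounted at the origin on the work surface. World frame = base frame: x ahead of the robot, y to its left, z up, the work surface at z = 0. Lengths are in m, angles in degrees, forces in N, time in s.
With the tool pointing down it reaches from about 0.4 to 0.925 m from the base axis. Payload 3.4 kg.
Tool frame: the origin (TCP) lies between the finger pads; the fingertips stand 14 mm ahead of it and the grasp point (between the pads) lies 5 mm behind it; z points along the fingers, y is the line along which they close (so a half turn about z gives the same grasp; the last joint's range is limited). The gripper opens to 85 mm and grips with 20 to 120 N. Pads are 22 mm wide; open, the fingers measure 114 mm over their backs; the gripper's body (76 mm by 85 mm) begins 54 mm behind the grasp point. The pads swing forward as they close: fully open they stand 13 mm farther back than shut.
Start: joints at [68.726, 17.578, 86.31, -0, 76.112, -4.211], TCP at [0.169, 0.55, 0.22] pointing down, gripper open.
Joint ranges: [-179.03, 179.03], [-60, 130.46], [8.19, 133.38], [-81.62, 261.62], [5.75, 156.47], [-153.77, 153.77]. Speed limits (degrees/s): [147.25, 147.25, 180, 180, 180, 180].

INTERFACE

Orientations are given as a 3x3 rotation matrix whose columns are the frame's x, y, z axes.
In Python, from bench import env gives the robot as it stands.
- The arm moves only by the shell command python3 -m creep 'ROWS' [FORCE]. ROWS is JSON, a list of rows, each a list of 3 entries, a list of its own where there are three numbers: the shift along the tool's x, y, z in cm, then the turn about the tool's z in degrees, then the opening, from 0 (shut) to 1 (fully open). In form: [[[tx, ty, tz], spin, grip], ...]. A call has exactly 8 rows; each row is the pose to reach, as a shift and turn from the pose commanded when the call began, along the tool's axes at that moment; what a row does not reach only later rows make up. A row lasts 1/10 s, in which the tool goes at most 50 mm and 8.59 degrees, less where a joint would pass 70% of its speed; a pose out of reach is approached as far as the arm can. A call with a gripper value outside its range is refused whole. The fingers move at their own pace and stop on an object; FORCE is the grip in N (left out, the last holds). Time passes only in rows, so rows that repeat a pose let the fingers close, or fill a call up. It gives the time, the measured TCP pose, the force, the opening and the grip force at its end, in the units of the state.
- env.get_obs(): the state, without advancing time (a new reading comes with each control period).
- env.grab_frame(name): name is "scene" or "top" or "wrist"; returns a dict with "frame" (480x640x3 uint8, red, green, blue), "z_map" (480x640 float32, m along the optical axis (not along the pixel's ray), 0 where there is no reading), "mtx" (3x3 intrinsics, pixels), "camera_from_world" (4x4, takes a point from world to camera coordinates); the wrist camera has in their place "tool_from_camera" (4x4, takes a point from camera to tool coordinates, whose origin is the TCP and whose axes are the flange's). Camera axes: x right, y down, z forward; pixel columns grow to the right and rows downward; lengths in m; the calibration is good to about 2 mm. A picture is of the moment at which its call begins: read the wrist's pose just before it.
- env.finish_job(): hands the job in; it is judged then, once.
The state is a dict: "time": time; "q": joint angles; "joint_vel": joint speeds; "effort": joint torques, N m; "tcp_pos": TCP position; "tcp_rot": TCP orientation; "ft_force": force on the tool from outside, world axes, zero at the start; "torque": the same for the moment, N m; "width": opening from 0.0 (shut) to 1.0 (fully open); "finger_force": force on a finger pad.
Only numpy, scipy, OpenCV 4.12 (cv2) and the standard library are available. Lean on these libraries where they do the work, as an engineer would, in place of code of your own. Each camera call takes 0.05 s, during which the arm holds its last target. There are 200 camera calls.

## Working session

There is one attempt and no reset: what is moved stays moved. The work goes in short steps, Python scripts to look and compute and a shell command to move; the robot and the scene stay as the last step left them, time stands still between calls to the robot, and variables do not carry over. Pictures are saved under pics/ and viewed, at most 14 in all, crops included, and the job is handed in when it is done.

```bash
mkdir -p pics; ls; python3 - <<'E'
from bench import env
import cv2,numpy as np
o=env.get_obs();print({k:np.round(v,3).tolist() for k,v in o.items()})
for n in("top","scene"):
    f=env.grab_frame(n);cv2.imwrite(f"pics/{n}0.png",f["frame"][:,:,::-1]);np.savez(f"{n}0.npz",**f);print(n,f["mtx"].tolist(),np.round(f["camera_from_world"],3).tolist())
E
```

```text
pics
{'time': 0.0, 'q': [68.726, 17.621, 86.381, -0.001, 76.113, -4.21], 'joint_vel': [-0.027, -0.019, -0.095, -0.083, -0.025, 0.074], 'effort': [-0.001, -45.755, -25.191, 0.0, 0.014, -0.0], 'tcp_pos': [0.168, 0.549, 0.219], 'tcp_rot': [[-0.956, 0.293, -0.001], [0.293, 0.956, -0.002], [0.0, -0.002, -1.0]], 'ft_force': [-0.583, 0.151, -0.157], 'torque': [-0.035, 0.038, -0.025], 'finger_force': 0.0, 'width': 0.998}
top [[611.1355110673213, 0.0, 324.9339065793772], [0.0, 611.1355110673213, 226.51931655867784], [0.0, 0.0, 1.0]] [[0.022, -1.0, -0.003, -0.01], [-0.987, -0.021, -0.161, 0.537], [0.161, 0.006, -0.987, 1.064], [0.0, 0.0, 0.0, 1.0]]
scene [[582.8282305874063, 0.0, 323.0883320811945], [0.0, 582.8282305874063, 246.48500726950527], [0.0, 0.0, 1.0]] [[0.288, 0.958, 0.002, -0.132], [0.564, -0.168, -0.808, -0.282], [-0.774, 0.234, -0.589, 1.543], [0.0, 0.0, 0.0, 1.0]]
```

View pics/top0.png

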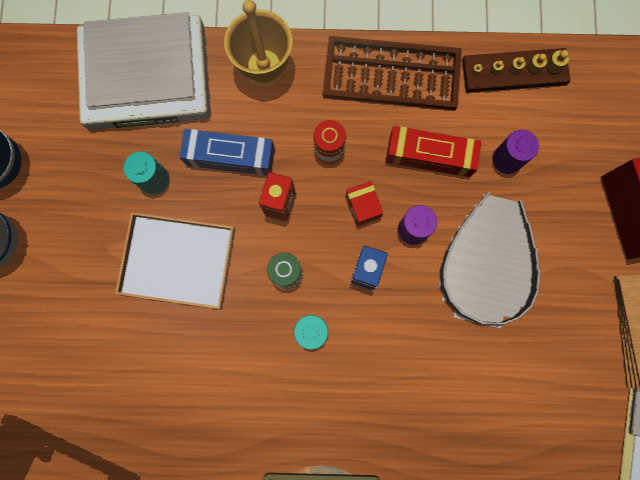

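View pics/scene0.png

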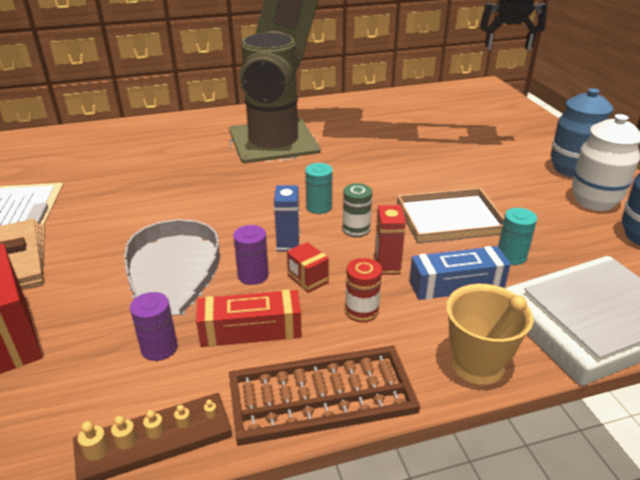

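Top view: red round tin with gold ring (329,140), tall red tin (277,192), small red box (365,202) and long red box with gold frame (433,150). The carton is at (175,262). The leave-alone packs are long blue (226,150), round green (284,270) and tall blue (370,267). Distractors are the purple tins (516,150) and (418,223), the turquoise tins (142,170) and (311,332), and a big dark red box at the right edge (625,210), which is too big and off the working area. I'll measure these and confirm in one enlarged crop.

```bash
cat >h.py <<'E'
import numpy as np,cv2
def world(f):
    z=f["z_map"];K=f["mtx"];v,u=np.mgrid[:480,:640]
    P=np.stack([(u-K[0,2])*z/K[0,0],(v-K[1,2])*z/K[1,1],z],-1)
    T=np.linalg.inv(f["camera_from_world"]);W=P@T[:3,:3].T+T[:3,3];W[z<=0]=np.nan;return W
def rect(f,u,v,r,h,tol=.006):
    """top face near pixel: points within tol of height h, connected to the pixel -> minAreaRect in world mm"""
    W=world(f);m=(abs(W[...,2]-h)<tol).astype(np.uint8)
    m[:max(v-r,0)]=0;m[v+r:]=0;m[:,:max(u-r,0)]=0;m[:,u+r:]=0
    n,l=cv2.connectedComponents(m);k=l[v,u]
    if k==0:k=1+np.argmax([np.sum(l==i) for i in range(1,n)])
    p=W[l==k];c,s,a=cv2.minAreaRect((p[:,:2]*1000).astype(np.float32))
    return np.round(c,1),np.round(s,1),round(a,1),round(float(np.median(p[:,2])*1000),1),len(p)
OB=dict(round_red=(329,134,30,.095),tall_red=(277,187,30,.118),small_red=(365,202,30,.058),long_red=(433,148,60,.058),
 long_blue=(226,148,60,.058),round_green=(284,268,30,.095),tall_blue=(371,263,30,.118),purp1=(521,145,30,.095),purp2=(420,221,30,.095),turq1=(140,167,30,.095),turq2=(311,332,30,.095))
E
python3 - <<'E'
from h import *
f=np.load("top0.npz")
for k,a in OB.items():print(k,*rect(f,*a))
# carton rim from depth, floor by white
W=world(f);m=(abs(W[...,2]-.024)<.007)&(abs(W[...,0]-W[262,175,0])<.15)&(abs(W[...,1]-W[262,175,1])<.15)
p=W[m];c=cv2.minAreaRect((p[:,:2]*1000).astype(np.float32));print("rim",c,np.median(p[:,2]))
m=(f["frame"].min(-1)>150).astype(np.uint8);n,l=cv2.connectedComponents(m);p=W[l==l[262,175]];print("floor",cv2.minAreaRect((p[:,:2]*1000).astype(np.float32)),np.median(p[:,2]))
cv2.imwrite("pics/crop0.png",cv2.resize(f["frame"][100:310,110:550,::-1],None,fx=1.8,fy=1.8,interpolation=2))
E
```

```text
round_red [692.6  -1.3] [57.6 57. ] 19.8 95.8 815
tall_red [584.8  88.9] [44.8 60.5] 75.3 118.5 893
small_red [582.7 -67.2] [64.8 48.6] 21.4 58.8 949
long_red [ 685.3 -193.6] [163.8  58.4] 80.8 59.0 2705
long_blue [675.9 187.7] [164.9  58.3] 83.8 58.6 2709
round_green [453.9  71.9] [55.2 54.9] 1.5 95.7 874
tall_blue [460.8 -74.1] [44.  60.6] 73.3 118.6 935
purp1 [ 681.9 -341.3] [55.7 58.9] 45.8 96.1 831
purp2 [ 541.5 -161.5] [56.  57.1] 45.9 95.9 866
turq1 [627.9 330.7] [57.4 57. ] 39.2 95.5 843
turq2 [348.8  22.2] [56.4 55.4] 1.5 95.7 925
rim ((505.7034912109375, 273.6412353515625), (195.21743774414062, 219.03060913085938), 83.43872833251953) 0.023650542298265353
floor ((472.7236022949219, 276.2357177734375), (183.9191436767578, 142.70994567871094), 83.16234588623047) nan
```

View pics/crop0.png

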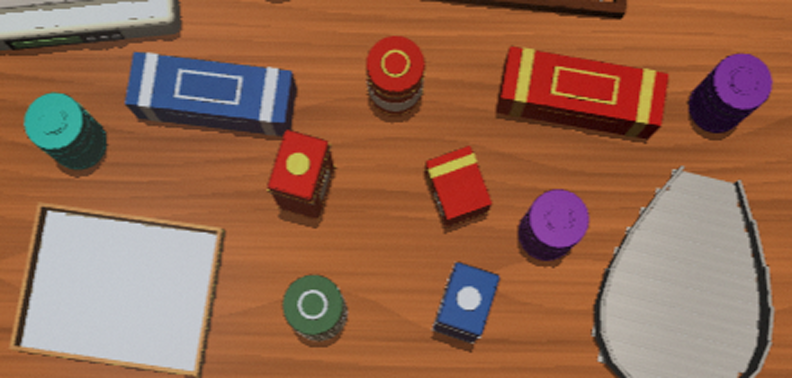

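The crop confirms the four red packs: ring on round, dot on tall, stripe on small, frame and bands on long. They are distinct from the blue, green, purple and turquoise ones. Next I refine the carton from its rim and write a move calculator.

```bash
cat >>h.py <<'E'
def to(x,y,z,ang,o=None):
    """shift (cm, tool axes), spin (deg) from the present pose to TCP x,y,z (mm) with tool y at world angle ang (mod 180)"""
    if o is None:
        from bench import env;o=env.get_obs()
    R=np.array(o["tcp_rot"]);p=np.array(o["tcp_pos"]);c=np.degrees(np.arctan2(R[1,1],R[0,1]))
    return np.round(R.T@(np.array([x,y,z])/1000-p)*100,2),round((c-ang+90)%180-90,1),np.round(p*1000,1),round(o["width"],3)
E
python3 - <<'E'
from h import *
f=np.load("top0.npz");W=world(f);c0=np.array([.4727,.2762]);a=np.radians(-6.84);A=np.array([[np.cos(a),-np.sin(a)],[np.sin(a),np.cos(a)]])
L=(W[...,:2]-c0)@A;z=W[...,2]
m=(z>.019)&(z<.028)&(abs(L[...,0])<.085)&(abs(L[...,1])<.105)
p=W[m];r=cv2.minAreaRect((p[:,:2]*1000).astype(np.float32));print("rim",r,m.sum())
print("toolang",to(0,0,0,0))
print("long",to(685.3,-193.6,200,-9.2))
E
```

```text
rim ((472.97918701171875, 276.80487060546875), (194.30880737304688, 152.76173400878906), 83.28076934814453) 937
toolang (array([-1.00e-02, -5.74e+01,  2.20e+01]), np.float64(72.9), array([168.5, 549.1, 219. ]), 0.999)
long (array([-71.2 , -55.83,   1.99]), np.float64(82.1), array([168.5, 549.1, 219. ]), 0.999)
```

```bash
python3 -m creep '[[[-3,-2.3,0],0,1],[[-6,-4.7,0],0,1],[[-9,-7,0],0,1],[[-12,-9.4,0],0,1],[[-15,-11.7,0],0,1],[[-18,-14.1,0],0,1],[[-21,-16.4,0],0,1],[[-24,-18.8,0],0,1]]' 60
python3 -m creep '[[[-3,-2.3,0],0,1],[[-6,-4.7,0],0,1],[[-9,-7,0],0,1],[[-12,-9.4,0],0,1],[[-15,-11.7,0],0,1],[[-18,-14.1,0],0,1],[[-21,-16.4,0],0,1],[[-24,-18.8,0],0,1]]'
python3 -m creep '[[[-3,-2.3,0],8,1],[[-6,-4.7,0],16,1],[[-9,-7,0],24,1],[[-12,-9.4,0],32,1],[[-15,-11.7,0],40,1],[[-18,-14.1,0],48,1],[[-21,-16.4,0],56,1],[[-23.2,-18.2,0],64,1]]'
python3 -c "
from h import *;print(to(685.3,-193.6,40,-9.2))"
```

```text
time: 0.9
tcp_pos: [0.3434, 0.2981, 0.2195]
tcp_rot: [[-0.956, 0.293, -0.0], [0.293, 0.956, -0.0], [0.0, -0.0, -1.0]]
ft_force: [1.2, 0.5, 0.4]
width: 0.996
finger_force: 0.0
time: 1.7
tcp_pos: [0.5177, 0.048, 0.2194]
tcp_rot: [[-0.956, 0.294, -0.001], [0.294, 0.956, 0.0], [0.001, -0.0, -1.0]]
ft_force: [0.7, 0.9, 0.4]
width: 0.999
finger_force: 0.0
time: 2.5
tcp_pos: [0.6865, -0.1948, 0.2188]
tcp_rot: [[-0.149, 0.989, -0.001], [0.989, 0.149, -0.0], [0.0, -0.001, -1.0]]
ft_force: [0.1, 0.9, 1.2]
width: 0.998
finger_force: 0.0
(array([ 0.14, -0.09, 17.88]), np.float64(17.8), array([ 686.5, -194.8,  218.8]), 0.998)
```

```bash
python3 -m creep '[[[0.1,-0.1,2],8,1],[[0.1,-0.1,5],17.8,1],[[0.1,-0.1,8],17.8,1],[[0.1,-0.1,11],17.8,1],[[0.1,-0.1,13.5],17.8,1],[[0.1,-0.1,15.5],17.8,1],[[0.1,-0.1,17],17.8,1],[[0.1,-0.1,17.9],17.8,1]]'
python3 -m creep '[[[0,0,0],0,1],[[0,0,0],0,0.2],[[0,0,0],0,0.2],[[0,0,0],0,0.2],[[0,0,0],0,0.2],[[0,0,0],0,0.2],[[0,0,0],0,0.2],[[0,0,0],0,0.2]]' 60
```

```text
time: 3.3
tcp_pos: [0.6836, -0.1915, 0.0388]
tcp_rot: [[0.154, 0.988, -0.003], [0.988, -0.154, 0.001], [0.0, -0.003, -1.0]]
ft_force: [-0.2, -0.3, 0.7]
width: 0.999
finger_force: 0.0
time: 4.1
tcp_pos: [0.6776, -0.1911, 0.0505]
tcp_rot: [[0.153, 0.988, -0.009], [0.988, -0.153, 0.0], [-0.001, -0.009, -1.0]]
ft_force: [-27.0, 3.9, 50.3]
width: 0.212
finger_force: 44.2
```

```bash
python3 - <<'E'
from bench import env
import cv2,numpy as np
o=env.get_obs();print({k:np.round(o[k],3).tolist() for k in("tcp_pos","width","ft_force","finger_force")})
f=env.grab_frame("scene");w=env.grab_frame("wrist")
a=cv2.resize(f["frame"][200:400,130:400],(540,400));b=cv2.resize(w["frame"],(260,195))
cv2.imwrite("pics/s1.png",np.hstack([a,cv2.copyMakeBorder(b,0,205,0,0,0)])[:,:,::-1])
E
```

```text
{'tcp_pos': [0.678, -0.191, 0.05], 'width': 0.212, 'ft_force': [-27.006, 3.933, 50.26], 'finger_force': 44.152}
```

View pics/s1.png

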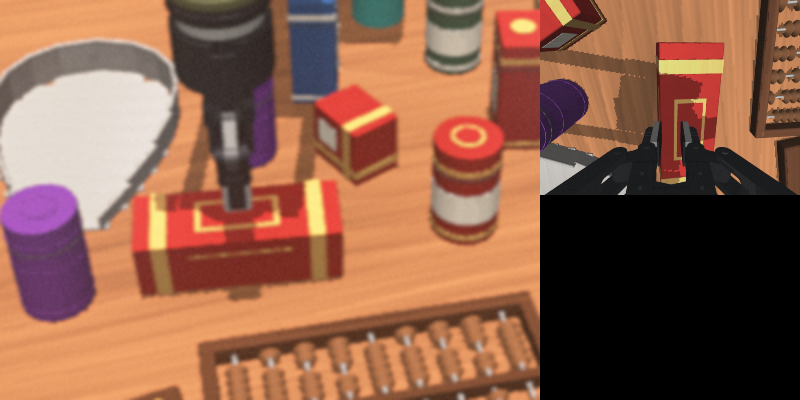

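The picture shows the far finger on top of the box rather than beside it, so this grasp failed. I'll check the box tilt and finger heights from depth.

```bash
python3 - <<'E'
from h import *
from bench import env
f=env.grab_frame("scene");W=world(f);F=f["frame"].astype(int)
red=(F[...,0]>100)&(F[...,1]<70)|((F[...,0]>150)&(F[...,2]<110)&(F[...,1]>120))
v,u=np.mgrid[:480,:640]
m=red&(u>195)&(u<303)&(v>285)&(v<350)&np.isfinite(W[...,2]);p=W[m]
for b in range(-280,-100,20):
    q=p[(p[:,1]*1000>=b)&(p[:,1]*1000<b+20)]
    if len(q)>10:
        t=q[q[:,2]>.045]
        print(b,len(q),"zmax/min",np.round(np.percentile(q[:,2],[1,99])*1000,1),"x",np.round(np.percentile(q[:,0],[1,99])*1000,1), "top slope dz/dx",np.round(np.polyfit(t[:,0],t[:,2],1)[0],3) if len(t)>5 else None)
E
```

```text
-280 230 zmax/min [-3.3 63.3] x [574.  713.3] top slope dz/dx -0.226
-260 449 zmax/min [-3.8 64.3] x [555.2 716.3] top slope dz/dx -0.221
-240 533 zmax/min [-3.4 63.7] x [555.7 721.5] top slope dz/dx -0.222
-220 532 zmax/min [-3.3 63.8] x [568.1 722.7] top slope dz/dx -0.19
-200 459 zmax/min [-3.  62.2] x [569.  732.8] top slope dz/dx -0.312
-180 558 zmax/min [-3.2 64.1] x [584.8 738.6] top slope dz/dx -0.225
-160 605 zmax/min [-3.3 63.5] x [581.3 743.8] top slope dz/dx -0.22
-140 366 zmax/min [-3.8 63.9] x [584.3 749.1] top slope dz/dx -0.238
-120 62 zmax/min [-3.9 63.3] x [593.2 734. ] top slope dz/dx None
```

```bash
python3 -m creep '[[[0,0,0],0,0.3],[[0,0,0],0,0.4],[[0,0,0],0,0.5],[[0,0,0],0,0.6],[[0,0,0],0,0.7],[[0,0,0],0,0.8],[[0,0,0],0,0.9],[[0,0,0],0,1]]' 20
python3 - <<'E'
from h import *
from bench import env
w=env.grab_frame("wrist");s=env.grab_frame("scene")
a=cv2.resize(s["frame"][250:370,150:350],(400,240));a=cv2.copyMakeBorder(a,0,60,0,0,0);cv2.imwrite("pics/s2.png",np.hstack([cv2.resize(w["frame"],(400,300)),a])[:,:,::-1])
print(w["tool_from_camera"].round(3).tolist())
E
```

```text
time: 5.05
tcp_pos: [0.6843, -0.1917, 0.0397]
tcp_rot: [[0.154, 0.988, -0.001], [0.988, -0.154, 0.0], [0.0, -0.001, -1.0]]
ft_force: [-1.2, 0.3, -0.2]
width: 0.999
finger_force: 0.0
[[-0.001, -0.95, -0.313, 0.081], [1.0, -0.001, -0.0, -0.0], [0.0, -0.313, 0.95, -0.154], [0.0, 0.0, 0.0, 1.0]]
```

View pics/s2.png

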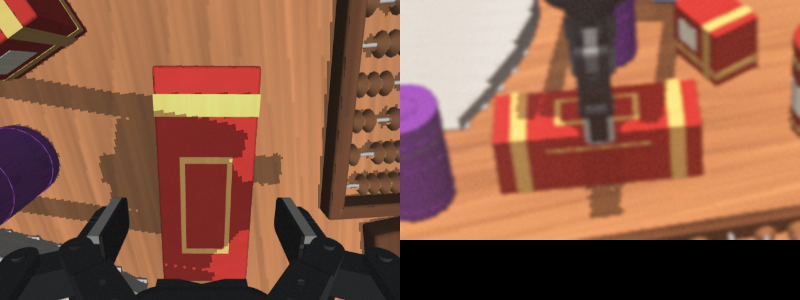

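The box is upright again and centred between the fingers, but the pads overlap its top edge only slightly. I'll go 10 mm lower and close gently in steps.

```bash
python3 -c "
from h import *;print(to(685.3,-193.6,30,-9.2))"
python3 -m creep '[[[0,0,0.5],0,1],[[0,0,1],0,1],[[0,0,1],0,0.8],[[0,0,1],0,0.75],[[0,0,1],0,0.72],[[0,0,1],0,0.69],[[0,0,1],0,0.66],[[0,0,1],0,0.63]]' 30
python3 -m creep '[[[0,0,0],0,0.6],[[0,0,0],0,0.6],[[0,0,0],0,0.55],[[0,0,0],0,0.55],[[0,0,0],0,0.55],[[0,0,0],0,0.55],[[0,0,0],0,0.55],[[0,0,0],0,0.55]]' 30
```

```text
(array([-0.17,  0.12,  1.  ]), np.float64(0.3), array([ 684.4, -191.7,   40. ]), 1.0)
time: 5.95
tcp_pos: [0.6857, -0.1921, 0.0318]
tcp_rot: [[0.154, 0.988, 0.003], [0.988, -0.154, -0.001], [-0.0, 0.003, -1.0]]
ft_force: [2.5, -1.2, 2.5]
width: 0.644
finger_force: 33.9
time: 6.75
tcp_pos: [0.6857, -0.1921, 0.0318]
tcp_rot: [[0.154, 0.988, 0.002], [0.988, -0.154, -0.001], [-0.0, 0.003, -1.0]]
ft_force: [2.1, 0.3, 5.4]
width: 0.65
finger_force: 34.2
```

```bash
python3 -m creep '[[[0,0,0],0,0.5],[[0,0,0],0,0.5],[[0,0,-0.3],0,0.5],[[0,0,-0.8],0,0.5],[[0,0,-1.5],0,0.5],[[0,0,-2.2],0,0.5],[[0,0,-3],0,0.5],[[0,0,-3],0,0.5]]' 45
python3 -c "
from h import *
a=np.radians(-6.75);c=np.array([473,276.6]);A=np.array([[np.cos(a),-np.sin(a)],[np.sin(a),np.cos(a)]])
for n,p in dict(long=(-38,0),small=(31,-60),round=(30,1.5),tall=(31,61)).items():print(n,(c+A@p).round(1))
print(to(*(c+A@[-38,0]),185,-6.75))"
```

```text
time: 7.55
tcp_pos: [0.6856, -0.1922, 0.0626]
tcp_rot: [[0.154, 0.988, 0.003], [0.988, -0.154, -0.001], [-0.001, 0.003, -1.0]]
ft_force: [0.5, -0.7, -2.8]
width: 0.641
finger_force: 48.2
long [435.3 281.1]
small [496.7 213.4]
round [503.  274.6]
tall [511.  333.5]
(array([ 42.9 , -32.  , -12.35]), np.float64(-2.1), array([ 685.6, -192.2,   62.6]), 0.641)
```

```bash
python3 -m creep '[[[0,0,-1],0,0.5],[[0,0,-3],0,0.5],[[0,0,-5],0,0.5],[[0,0,-7],0,0.5],[[0,0,-9],0,0.5],[[0,0,-11],0,0.5],[[0,0,-12.3],0,0.5],[[0,0,-12.3],0,0.5]]'
python3 -m creep '[[[1,-0.8,0],0,0.5],[[3.4,-2.5,0],0,0.5],[[6,-4.5,0],0,0.5],[[8.8,-6.6,0],0,0.5],[[11.6,-8.7,0],0,0.5],[[14.4,-10.7,0],0,0.5],[[17.2,-12.8,0],0,0.5],[[20,-14.9,0],0,0.5]]'
python3 -m creep '[[[2.8,-2.1,0],0,0.5],[[5.6,-4.2,0],0,0.5],[[8.4,-6.3,0],0,0.5],[[11.2,-8.4,0],0,0.5],[[14,-10.5,0],0,0.5],[[16.8,-12.6,0],0,0.5],[[19.5,-14.6,0],0,0.5],[[21,-15.7,0],-1,0.5]]'
python3 -c "
from h import *;print(to(435.3,281.1,37,-6.75))"
```

```text
time: 8.35
tcp_pos: [0.686, -0.1923, 0.1867]
tcp_rot: [[0.154, 0.988, 0.005], [0.988, -0.154, -0.002], [-0.001, 0.005, -1.0]]
ft_force: [1.0, -1.0, -3.7]
width: 0.638
finger_force: 48.4
time: 9.15
tcp_pos: [0.5652, 0.0306, 0.1822]
tcp_rot: [[0.154, 0.988, -0.004], [0.988, -0.154, 0.001], [0.0, -0.004, -1.0]]
ft_force: [0.7, 1.0, -3.4]
width: 0.639
finger_force: 48.4
time: 9.95
tcp_pos: [0.4416, 0.2621, 0.1824]
tcp_rot: [[0.135, 0.991, -0.004], [0.991, -0.135, -0.0], [-0.001, -0.004, -1.0]]
ft_force: [0.2, 0.1, -3.2]
width: 0.639
finger_force: 48.5
(array([ 1.81, -0.82, 14.54]), np.float64(-1.0), array([441.6, 262.1, 182.4]), 0.639)
```

```bash
python3 -m creep '[[[0.9,-0.4,0],-1,0.5],[[1.8,-0.8,1],-1,0.5],[[1.8,-0.8,3],-1,0.5],[[1.8,-0.8,5],-1,0.5],[[1.8,-0.8,7],-1,0.5],[[1.8,-0.8,8.5],-1,0.5],[[1.8,-0.8,9],-1,0.5],[[1.8,-0.8,9],-1,0.5]]'
cat >>h.py <<'E'
def red(f,c,r,zlo,zhi):
    W=world(f);F=f["frame"].astype(int);z=W[...,2]
    m=((F[...,0]>90)&(F[...,2]<.55*F[...,0])&((F[...,1]<.4*F[...,0])|(F[...,1]>.62*F[...,0])))&(z>zlo)&(z<zhi)&(np.hypot(W[...,0]-c[0]/1000,W[...,1]-c[1]/1000)<r/1000)
    p=W[m]*1000;b=cv2.minAreaRect(p[:,:2].astype(np.float32));return [np.round(t,1) for t in b],len(p),p[:,2].min().round(1),np.median(p[:,2]).round(1)
E
python3 - <<'E'
from h import *
from bench import env
f=env.grab_frame("top");np.savez("t1.npz",**f)
print(to(435.3,281.1,37,-6.75));print(red(f,(435,281),130,.09,.16))
cv2.imwrite("pics/t1.png",cv2.resize(f["frame"][180:340,80:290,::-1],None,fx=3,fy=3))
E
```

```text
time: 10.75
tcp_pos: [0.4392, 0.2785, 0.0924]
tcp_rot: [[0.12, 0.993, -0.003], [0.993, -0.12, -0.001], [-0.002, -0.002, -1.0]]
ft_force: [0.1, -0.1, -2.1]
width: 0.64
finger_force: 48.5
(array([ 0.16, -0.48,  5.63]), np.float64(-0.2), array([439.9, 278.9,  93.3]), 0.641)
([array([433. , 237.1]), array([85. , 55.7]), np.float64(83.0)], 1523, np.float64(101.7), np.float64(119.2))
```

View pics/t1.png

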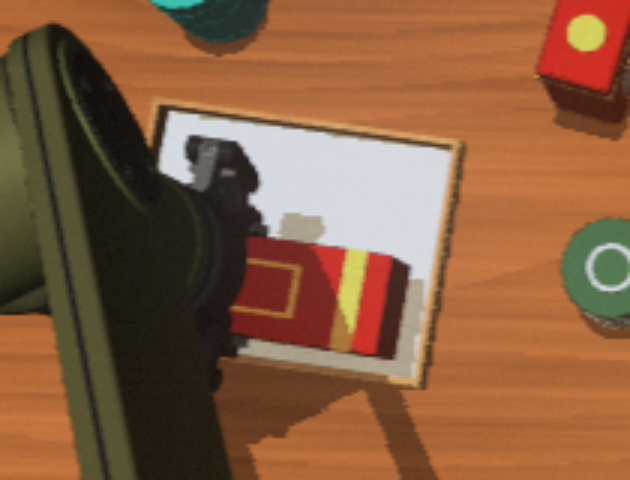

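Box level and held at the right yaw. Its visible end is 6 mm off the low-y wall; I'll shift +5 mm along and set it down.

```bash
python3 -m creep '[[[0.2,-0.1,0],0,0.5],[[0.45,-0.3,0.5],0,0.5],[[0.45,-0.3,1.5],0,0.5],[[0.45,-0.3,2.5],0,0.5],[[0.45,-0.3,3.5],0,0.5],[[0.45,-0.3,4.5],0,0.5],[[0.45,-0.3,5.1],0,0.5],[[0.45,-0.3,5.3],0,0.5]]'
python3 -m creep '[[[0,0,0],0,0.5],[[0,0,0],0,0.5],[[0,0,0],0,0.5],[[0,0,0.2],0,0.5],[[0,0,0.2],0,0.5],[[0,0,0.2],0,0.5],[[0,0,0.2],0,0.5],[[0,0,0.2],0,0.5]]'
```

```text
time: 11.6
tcp_pos: [0.4368, 0.2838, 0.0396]
tcp_rot: [[0.12, 0.993, -0.002], [0.993, -0.12, -0.001], [-0.001, -0.002, -1.0]]
ft_force: [-0.1, -0.3, -1.6]
width: 0.637
finger_force: 48.5
time: 12.4
tcp_pos: [0.4375, 0.2842, 0.0388]
tcp_rot: [[0.119, 0.993, 0.0], [0.993, -0.119, 0.0], [0.0, 0.0, -1.0]]
ft_force: [-0.0, -0.1, -2.8]
width: 0.641
finger_force: 48.5
```

```bash
python3 -m creep '[[[0,0,0.1],0,0.5],[[0,0,0.2],0,0.5],[[0,0,0.2],0,0.5],[[0,0,0.2],0,0.55],[[0,0,0.2],0,0.6],[[0,0,0.2],0,0.64],[[0,0,0.2],0,0.67],[[0,0,0.2],0,0.7]]' 30
python3 -m creep '[[[0,0,0.2],0,0.75],[[0,0,0.2],0,0.85],[[0,0,0],0,0.95],[[0,0,-0.2],0,1],[[0,0,-1],0,1],[[0,0,-3],0,1],[[0,0,-6],0,1],[[0,0,-9],0,1]]'
python3 -c "
from h import *;print(to(582.7,-67.2,160,-68.6))"
```

```text
time: 13.2
tcp_pos: [0.4379, 0.2844, 0.0372]
tcp_rot: [[0.119, 0.993, 0.001], [0.993, -0.119, 0.001], [0.001, 0.001, -1.0]]
ft_force: [0.1, -1.1, -0.6]
width: 0.701
finger_force: 0.0
time: 14.0
tcp_pos: [0.4371, 0.284, 0.128]
tcp_rot: [[0.12, 0.993, -0.001], [0.993, -0.12, -0.0], [-0.001, -0.001, -1.0]]
ft_force: [0.6, 0.8, -0.2]
width: 0.998
finger_force: 0.0
(array([-33.13,  18.66,  -3.2 ]), np.float64(61.7), array([437.1, 284. , 128. ]), 0.998)
```

```bash
python3 -m creep '[[[-1,0.5,-3],8,1],[[-4,2.2,-4],16,1],[[-8,4.5,-4],24,1],[[-12.2,6.9,-4],32,1],[[-16.4,9.2,-4],40,1],[[-20.6,11.6,-4],48,1],[[-24.8,14,-4],56,1],[[-29,16.3,-4],61.7,1]]'
python3 - <<'E'
from h import *
from bench import env
print(to(582.7,-67.2,30,-68.6));f=env.grab_frame("top");print("long",red(f,(435,281),130,.05,.075))
E
```

```text
time: 14.8
tcp_pos: [0.5652, -0.0251, 0.1677]
tcp_rot: [[0.933, 0.361, 0.001], [0.361, -0.933, 0.0], [0.001, 0.0, -1.0]]
ft_force: [-0.5, 0.4, 1.2]
width: 1.001
finger_force: 0.0
(array([ 0.1 ,  4.55, 13.77]), np.float64(-0.3), array([565.2, -25.1, 167.7]), 1.001)
long ([array([436.1, 281.5]), array([163.7,  56.2]), np.float64(83.0)], 2817, np.float64(51.7), np.float64(62.6))
```

```bash
python3 -m creep '[[[0.1,2.5,0],0,1],[[0.1,4.5,1],0,1],[[0.1,4.6,4],0,1],[[0.1,4.6,7],0,1],[[0.1,4.6,10],0,1],[[0.1,4.6,12],0,1],[[0.1,4.6,13.3],0,1],[[0.1,4.6,13.8],0,1]]'
python3 -m creep '[[[0,0,0],0,1],[[0,0,0],0,0.75],[[0,0,0],0,0.67],[[0,0,0],0,0.62],[[0,0,0],0,0.58],[[0,0,0],0,0.54],[[0,0,0],0,0.5],[[0,0,0],0,0.45]]' 35
python3 -m creep '[[[0,0,0],0,0.4],[[0,0,0],0,0.4],[[0,0,-0.3],0,0.4],[[0,0,-1],0,0.4],[[0,0,-2],0,0.4],[[0,0,-3],0,0.4],[[0,0,-4],0,0.4],[[0,0,-4],0,0.4]]' 40
python3 -c "
from h import *;print(to(496.7,213.4,190,83.25))"
```

```text
time: 15.65
tcp_pos: [0.5813, -0.0652, 0.0272]
tcp_rot: [[0.931, 0.366, -0.003], [0.366, -0.931, 0.001], [-0.002, -0.001, -1.0]]
ft_force: [-0.2, 0.1, 0.8]
width: 1.004
finger_force: 0.0
time: 16.45
tcp_pos: [0.5833, -0.0661, 0.0299]
tcp_rot: [[0.931, 0.366, 0.002], [0.366, -0.931, -0.001], [0.002, 0.002, -1.0]]
ft_force: [-0.2, -1.6, 5.3]
width: 0.551
finger_force: 36.7
time: 17.25
tcp_pos: [0.5839, -0.0659, 0.0709]
tcp_rot: [[0.931, 0.366, 0.004], [0.366, -0.931, -0.001], [0.003, 0.002, -1.0]]
ft_force: [0.4, -0.4, -3.0]
width: 0.552
finger_force: 41.6
(array([  2.14, -29.16, -11.96]), np.float64(28.2), array([583.9, -65.9,  70.9]), 0.552)
```

```bash
python3 -m creep '[[[0,0,-1],0,0.4],[[0,0,-3],0,0.4],[[0,0,-5],0,0.4],[[0,0,-7],0,0.4],[[0,0,-9],0,0.4],[[0,0,-11],0,0.4],[[0,0,-12],0,0.4],[[0,-1,-12],0,0.4]]'
python3 -m creep '[[[0.2,-2.5,0],0,0.4],[[0.5,-6,0],4,0.4],[[0.8,-10,0],10,0.4],[[1.1,-14,0],16,0.4],[[1.4,-18,0],22,0.4],[[1.7,-22,0],26,0.4],[[2,-26,0],28.2,0.4],[[2.1,-28.2,0],28.2,0.4]]'
python3 -c "
from h import *;print(to(496.7,213.4,36,83.25))"
```

```text
time: 18.05
tcp_pos: [0.5802, -0.0572, 0.1905]
tcp_rot: [[0.931, 0.364, 0.004], [0.364, -0.931, -0.001], [0.003, 0.003, -1.0]]
ft_force: [0.6, 0.5, -0.8]
width: 0.552
finger_force: 41.6
time: 18.85
tcp_pos: [0.4923, 0.2166, 0.1874]
tcp_rot: [[0.993, -0.117, -0.003], [-0.117, -0.993, 0.0], [-0.003, -0.0, -1.0]]
ft_force: [0.4, -0.6, -0.8]
width: 0.55
finger_force: 41.6
(array([ 0.53,  0.27, 15.14]), np.float64(0.1), array([492.3, 216.6, 187.4]), 0.55)
```

```bash
python3 -m creep '[[[0.5,0.2,1],0,0.4],[[0.5,0.2,3.5],0,0.4],[[0.5,0.2,6],0,0.4],[[0.5,0.2,8.5],0,0.4],[[0.5,0.2,10.5],0,0.4],[[0.5,0.2,12],0,0.4],[[0.5,0.2,12.5],0,0.4],[[0.5,0.2,12.5],0,0.4]]'
python3 - <<'E'
from h import *
from bench import env
f=env.grab_frame("top")
print(to(496.7,213.4,36,83.25));print(red(f,(496.7,213.4),50,.075,.11))
E
```

```text
time: 19.65
tcp_pos: [0.4987, 0.2104, 0.0623]
tcp_rot: [[0.993, -0.118, -0.003], [-0.118, -0.993, -0.001], [-0.003, 0.002, -1.0]]
ft_force: [-0.1, 0.2, -1.5]
width: 0.552
finger_force: 41.6
(array([-0.31, -0.23,  2.72]), np.float64(-0.0), array([499.5, 210.8,  63.2]), 0.55)
([array([496.3, 193.6]), array([15. , 62.7]), np.float64(82.4)], 116, np.float64(85.8), np.float64(91.0))
```

```bash
python3 -m creep '[[[-0.2,-0.2,0.5],0,0.4],[[-0.2,-0.2,1],0,0.4],[[-0.2,-0.2,1.5],0,0.4],[[-0.2,-0.2,2],0,0.4],[[-0.2,-0.2,2.4],0,0.4],[[-0.2,-0.2,2.6],0,0.4],[[-0.2,-0.2,2.7],0,0.4],[[-0.2,-0.2,2.8],0,0.4]]'
python3 -m creep '[[[0,0,0],0,0.4],[[0,0,0],0,0.4],[[0,0,0],0,0.4],[[0,0,0],0,0.4],[[0,0,0.1],0,0.4],[[0,0,0.1],0,0.4],[[0,0,0.1],0,0.4],[[0,0,0.1],0,0.4]]'
```

```text
time: 20.5
tcp_pos: [0.4983, 0.2135, 0.0357]
tcp_rot: [[0.993, -0.118, 0.0], [-0.118, -0.993, 0.0], [0.0, -0.0, -1.0]]
ft_force: [-0.4, -0.2, -1.0]
width: 0.549
finger_force: 41.6
time: 21.3
tcp_pos: [0.4982, 0.2134, 0.0348]
tcp_rot: [[0.993, -0.118, -0.0], [-0.118, -0.993, -0.0], [-0.0, 0.0, -1.0]]
ft_force: [0.5, -0.2, -0.6]
width: 0.547
finger_force: 41.6
```

```bash
python3 -m creep '[[[0,0,0.1],0,0.4],[[0,0,0.1],0,0.45],[[0,0,0.1],0,0.5],[[0,0,0.1],0,0.54],[[0,0,0.1],0,0.57],[[0,0,0.1],0,0.6],[[0,0,0.1],0,0.63],[[0,0,0.1],0,0.68]]' 30
python3 -m creep '[[[0,0,0],0,0.8],[[0,0,-0.2],0,0.9],[[0,0,-1],0,1],[[0,0,-3],0,1],[[0,0,-6],0,1],[[0,0,-10],0,1],[[0,0,-14],0,1],[[0,0,-16],0,1]]'
python3 -c "
from h import *;print(to(692.6,-1.3,175,-6.75),to(692.6,-1.3,175,83.25))"
```

```text
time: 22.1
tcp_pos: [0.4982, 0.2135, 0.0338]
tcp_rot: [[0.993, -0.118, 0.0], [-0.118, -0.993, 0.0], [0.0, -0.0, -1.0]]
ft_force: [0.4, -0.7, -0.1]
width: 0.684
finger_force: 0.0
time: 22.9
tcp_pos: [0.4999, 0.2141, 0.1983]
tcp_rot: [[0.993, -0.118, 0.006], [-0.118, -0.993, 0.002], [0.006, -0.003, -1.0]]
ft_force: [1.1, -0.1, 0.2]
width: 0.995
finger_force: 0.0
(array([21.65, 19.13,  2.41]), np.float64(90.0), array([499.9, 214.1, 198.3]), 0.995) (array([21.65, 19.13,  2.41]), np.float64(-0.0), array([499.9, 214.1, 198.3]), 0.995)
```

```bash
python3 -m creep '[[[2,1.8,0],-8,1],[[5,4.4,0],-16,1],[[8.2,7.2,0],-24,1],[[11.4,10,0],-32,1],[[14.6,12.9,0],-40,1],[[17.8,15.7,0],-48,1],[[20.5,18.1,0],-56,1],[[21.6,19.1,0],-64,1]]'
python3 - <<'E'
from h import *
from bench import env
print(to(692.6,-1.3,70,-6.75));f=env.grab_frame("top");print("small",red(f,(498,213),45,.05,.075))
E
```

```text
time: 23.7
tcp_pos: [0.6925, -0.005, 0.1942]
tcp_rot: [[0.538, 0.843, 0.002], [0.843, -0.538, -0.001], [-0.0, 0.002, -1.0]]
ft_force: [-0.2, 0.3, 1.1]
width: 1.0
finger_force: 0.0
(array([ 0.32, -0.22, 12.42]), np.float64(-25.8), array([692.5,  -5. , 194.2]), 1.0)
small ([array([491. , 212.6]), array([47.8, 76. ]), np.float64(84.0)], 941, np.float64(52.7), np.float64(62.5))
```

```bash
python3 -m creep '[[[0.3,-0.2,0],-8,1],[[0.3,-0.2,1],-16,1],[[0.3,-0.2,3.5],-24,1],[[0.3,-0.2,6],-25.8,1],[[0.3,-0.2,8.5],-25.8,1],[[0.3,-0.2,10.5],-25.8,1],[[0.3,-0.2,12],-25.8,1],[[0.3,-0.2,12.4],-25.8,1]]'
python3 -m creep '[[[0,0,0],0,1],[[0,0,0],0,0.85],[[0,0,0],0,0.77],[[0,0,0],0,0.73],[[0,0,0],0,0.7],[[0,0,0],0,0.66],[[0,0,0],0,0.62],[[0,0,0],0,0.55]]' 35
python3 -m creep '[[[0,0,0],0,0.5],[[0,0,0],0,0.5],[[0,0,-0.3],0,0.5],[[0,0,-1],0,0.5],[[0,0,-2],0,0.5],[[0,0,-3],0,0.5],[[0,0,-4],0,0.5],[[0,0,-4],0,0.5]]' 45
python3 -c "
from h import *;print(to(510.9,273.6,215,-6.75))"
```

```text
time: 24.55
tcp_pos: [0.6884, 0.0026, 0.0681]
tcp_rot: [[0.122, 0.993, -0.004], [0.993, -0.122, 0.0], [-0.0, -0.004, -1.0]]
ft_force: [0.1, 0.5, 0.1]
width: 0.998
finger_force: 0.0
time: 25.35
tcp_pos: [0.6916, 0.0018, 0.0714]
tcp_rot: [[0.121, 0.993, 0.003], [0.993, -0.121, -0.0], [0.0, 0.003, -1.0]]
ft_force: [2.4, -0.2, 6.1]
width: 0.658
finger_force: 35.9
time: 26.15
tcp_pos: [0.6916, 0.0019, 0.1122]
tcp_rot: [[0.121, 0.993, 0.004], [0.993, -0.121, -0.0], [0.0, 0.004, -1.0]]
ft_force: [0.5, 0.2, -2.4]
width: 0.657
finger_force: 48.2
(array([ 24.78, -21.19, -10.36]), np.float64(-0.2), array([691.6,   1.9, 112.2]), 0.657)
```

```bash
python3 -m creep '[[[0,0,-1],0,0.5],[[0,0,-3],0,0.5],[[0,0,-5],0,0.5],[[0,0,-7],0,0.5],[[0,0,-9],0,0.5],[[0,0,-10.2],0,0.5],[[1,-0.8,-10.4],0,0.5],[[3.5,-3,-10.4],0,0.5]]'
python3 -m creep '[[[2.8,-2.4,0],0,0.5],[[5.8,-5,0],0,0.5],[[8.8,-7.5,0],0,0.5],[[11.8,-10.1,0],0,0.5],[[14.8,-12.7,0],0,0.5],[[17.8,-15.2,0],0,0.5],[[20.2,-17.3,0],0,0.5],[[21.4,-18.4,0],0,0.5]]'
python3 -c "
from h import *;print(to(510,276.8,76,-6.75))"
```

```text
time: 26.95
tcp_pos: [0.6655, 0.0391, 0.2136]
tcp_rot: [[0.124, 0.992, 0.002], [0.992, -0.124, -0.001], [-0.001, 0.002, -1.0]]
ft_force: [-0.6, 0.7, -2.8]
width: 0.651
finger_force: 48.5
time: 27.75
tcp_pos: [0.5044, 0.2772, 0.2128]
tcp_rot: [[0.119, 0.993, -0.003], [0.993, -0.119, 0.0], [-0.0, -0.003, -1.0]]
ft_force: [0.4, -1.4, -2.8]
width: 0.655
finger_force: 48.6
(array([ 0.03,  0.61, 13.68]), np.float64(-0.1), array([504.4, 277.2, 212.8]), 0.655)
```

```bash
python3 -m creep '[[[0,0.4,1],0,0.5],[[0,0.5,3.5],0,0.5],[[0,0.5,6],0,0.5],[[0,0.5,8],0,0.5],[[0,0.5,9.5],0,0.5],[[0,0.5,10.5],0,0.5],[[0,0.5,10.5],0,0.5],[[0,0.5,10.5],0,0.5]]'
python3 - <<'E'
from h import *
from bench import env
f=env.grab_frame("top");print(to(510,276.8,76,-6.75))
cv2.imwrite("pics/t2.png",cv2.resize(f["frame"][180:340,80:290,::-1],None,fx=3,fy=3))
E
```

```text
time: 28.55
tcp_pos: [0.5134, 0.274, 0.1087]
tcp_rot: [[0.122, 0.993, 0.0], [0.993, -0.122, -0.0], [-0.0, 0.0, -1.0]]
ft_force: [0.4, 0.6, -2.1]
width: 0.651
finger_force: 48.6
(array([ 0.2 , -0.4 ,  3.33]), np.float64(-0.2), array([513.7, 274.3, 109.3]), 0.654)
```

View pics/t2.png

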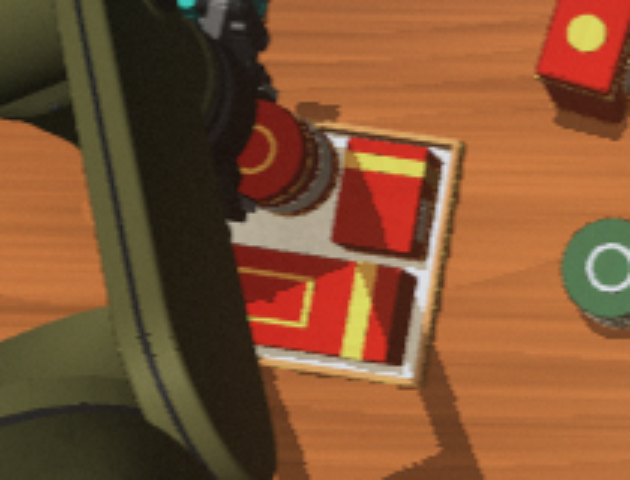

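Long (crop 320,310) and small (380,200) lie inside the rim with gaps; the round tin (270,150) hovers over its free space. Setting it down.

```bash
python3 -m creep '[[[0.2,-0.3,0.5],0,0.5],[[0.2,-0.3,1],0,0.5],[[0.2,-0.3,1.6],0,0.5],[[0.2,-0.3,2.2],0,0.5],[[0.2,-0.3,2.7],0,0.5],[[0.2,-0.3,3.1],0,0.5],[[0.2,-0.3,3.3],0,0.5],[[0.2,-0.3,3.3],0,0.5]]'
python3 -m creep '[[[0,0,0],0,0.5],[[0,0,0],0,0.5],[[0,0,0],0,0.5],[[0,0,0.1],0,0.5],[[0,0,0.1],0,0.5],[[0,0,0.1],0,0.5],[[0,0,0.1],0,0.5],[[0,0,0.1],0,0.5]]'
```

```text
time: 29.4
tcp_pos: [0.5101, 0.2768, 0.0757]
tcp_rot: [[0.121, 0.993, -0.0], [0.993, -0.121, -0.0], [-0.0, -0.0, -1.0]]
ft_force: [-0.4, 0.2, -3.3]
width: 0.651
finger_force: 48.6
time: 30.2
tcp_pos: [0.5104, 0.277, 0.0755]
tcp_rot: [[0.121, 0.993, 0.001], [0.993, -0.121, 0.001], [0.001, 0.001, -1.0]]
ft_force: [-0.7, -0.1, 5.7]
width: 0.657
finger_force: 49.3
```

```bash
python3 -m creep '[[[0,0,0],0,0.5],[[0,0,0],0,0.55],[[0,0,0],0,0.6],[[0,0,0],0,0.64],[[0,0,0],0,0.67],[[0,0,0],0,0.7],[[0,0,0],0,0.72],[[0,0,0],0,0.74]]' 30
python3 -m creep '[[[0,0,0],0,0.78],[[0,0,-0.3],0,0.85],[[0,0,-1],0,0.95],[[0,0,-2.5],0,1],[[0,0,-5],0,1],[[0,0,-8],0,1],[[0,0,-11],0,1],[[0,0,-12],0,1]]'
python3 -c "
from h import *;print(to(584.8,88.9,200,-14.7))"
```

```text
time: 31.0
tcp_pos: [0.5102, 0.2768, 0.0745]
tcp_rot: [[0.121, 0.993, -0.0], [0.993, -0.121, -0.0], [-0.0, -0.0, -1.0]]
ft_force: [0.3, 0.1, 0.1]
width: 0.74
finger_force: 0.3
time: 31.8
tcp_pos: [0.512, 0.2777, 0.1989]
tcp_rot: [[0.121, 0.993, 0.006], [0.993, -0.121, 0.003], [0.004, 0.006, -1.0]]
ft_force: [0.3, -0.4, 0.0]
width: 1.005
finger_force: 0.0
(array([-17.86,   9.51,  -0.12]), np.float64(7.7), array([512. , 277.7, 198.9]), 1.005)
```

```bash
python3 -m creep '[[[-2,1,0],2,1],[[-5,2.7,0],4,1],[[-8,4.3,0],6,1],[[-11,5.9,0],7.7,1],[[-14,7.5,0],7.7,1],[[-16.5,8.8,0],7.7,1],[[-17.8,9.5,0],7.7,1],[[-17.8,9.5,0],7.7,1]]'
python3 - <<'E'
from h import *
from bench import env
print(to(584.8,88.9,90,-14.7));f=env.grab_frame("top");print("round",red(f,(511,274),45,.08,.11));print("tall",rect(f,*OB["tall_red"]))
E
```

```text
time: 32.6
tcp_pos: [0.5832, 0.0871, 0.1943]
tcp_rot: [[0.256, 0.967, -0.001], [0.967, -0.256, -0.0], [-0.0, -0.001, -1.0]]
ft_force: [-1.0, 0.6, 0.5]
width: 1.0
finger_force: 0.0
(array([ 0.22,  0.12, 10.43]), np.float64(-0.1), array([583.2,  87.1, 194.3]), 1.0)
round ([array([512.9, 298. ]), array([19.2,  2.7]), np.float64(3.7)], 20, np.float64(95.4), np.float64(98.8))
tall (array([577.9,  93. ]), array([49.7, 17.5]), 1.5, 118.7, 207)
```

```bash
python3 -m creep '[[[0.2,0.1,1],0,1],[[0.2,0.1,3],0,1],[[0.2,0.1,5],0,1],[[0.2,0.1,7],0,1],[[0.2,0.1,9],0,1],[[0.2,0.1,10],0,1],[[0.2,0.1,10.4],0,1],[[0.2,0.1,10.4],0,1]]'
python3 -m creep '[[[0,0,0],0,0.9],[[0,0,0],0,0.84],[[0,0,0],0,0.8],[[0,0,0],0,0.76],[[0,0,0],0,0.73],[[0,0,0],0,0.7],[[0,0,0],0,0.65],[[0,0,0],0,0.6]]' 35
python3 -m creep '[[[0,0,0],0,0.5],[[0,0,0],0,0.5],[[0,0,-0.3],0,0.5],[[0,0,-1],0,0.5],[[0,0,-2],0,0.5],[[0,0,-3],0,0.5],[[0,0,-4],0,0.5],[[0,0,-4],0,0.5]]' 45
python3 -c "
from h import *;print(to(511,333.5,240,-6.75))"
```

```text
time: 33.45
tcp_pos: [0.5839, 0.091, 0.0903]
tcp_rot: [[0.252, 0.968, -0.001], [0.968, -0.252, 0.0], [-0.0, -0.001, -1.0]]
ft_force: [0.5, -0.4, 0.4]
width: 0.997
finger_force: 0.0
time: 34.25
tcp_pos: [0.5852, 0.0902, 0.0916]
tcp_rot: [[0.253, 0.967, 0.002], [0.967, -0.253, 0.0], [0.0, 0.002, -1.0]]
ft_force: [1.3, 0.0, 5.9]
width: 0.693
finger_force: 37.9
time: 35.05
tcp_pos: [0.5858, 0.0904, 0.133]
tcp_rot: [[0.253, 0.967, 0.004], [0.967, -0.253, 0.0], [0.001, 0.004, -1.0]]
ft_force: [0.6, 0.2, -3.3]
width: 0.689
finger_force: 49.1
(array([ 21.64, -13.35, -10.73]), np.float64(-7.9), array([585.8,  90.4, 133. ]), 0.689)
```

```bash
python3 -m creep '[[[0,0,-1],0,0.5],[[0,0,-3],0,0.5],[[0,0,-5],0,0.5],[[0,0,-7],0,0.5],[[0,0,-9],0,0.5],[[0,0,-10.5],0,0.5],[[0.5,-0.3,-10.7],0,0.5],[[2,-1.2,-10.7],0,0.5]]'
python3 -m creep '[[[2.2,-1.4,0],-1,0.5],[[5,-3.1,0],-3,0.5],[[8,-5,0],-5,0.5],[[11,-6.9,0],-7,0.5],[[14,-8.7,0],-7.9,0.5],[[17,-10.6,0],-7.9,0.5],[[18.9,-11.7,0],-7.9,0.5],[[19.2,-11.9,0],-7.9,0.5]]'
python3 -c "
from h import *;print(to(512,335,98,-6.75))"
```

```text
time: 35.85
tcp_pos: [0.578, 0.1123, 0.2381]
tcp_rot: [[0.255, 0.967, 0.001], [0.967, -0.255, -0.0], [-0.0, 0.001, -1.0]]
ft_force: [-0.2, 0.1, -2.8]
width: 0.688
finger_force: 49.3
time: 36.65
tcp_pos: [0.5083, 0.3321, 0.2361]
tcp_rot: [[0.114, 0.994, -0.004], [0.994, -0.114, 0.0], [0.0, -0.004, -1.0]]
ft_force: [-0.1, -0.1, -3.1]
width: 0.685
finger_force: 49.3
(array([ 0.33,  0.39, 13.8 ]), np.float64(0.2), array([508.3, 332.1, 236.1]), 0.685)
```

```bash
python3 -m creep '[[[0.1,0.1,0.5],0,0.5],[[0.2,0.2,1],0,0.5],[[0.2,0.2,1.7],0,0.5],[[0.2,0.2,2.4],0,0.5],[[0.2,0.2,2.8],0,0.5],[[0.2,0.2,2.8],0,0.5],[[0.2,0.2,2.8],0,0.5],[[0.2,0.2,2.8],0,0.5]]'
python3 - <<'E'
from h import *
from bench import env
f=env.grab_frame("scene");print(to(512,335,98,-6.75))
cv2.imwrite("pics/s3.png",cv2.resize(f["frame"][100:260,370:570,::-1],None,fx=3,fy=3))
E
```

```text
time: 37.45
tcp_pos: [0.5138, 0.3303, 0.2102]
tcp_rot: [[0.118, 0.993, 0.001], [0.993, -0.118, 0.0], [0.0, 0.001, -1.0]]
ft_force: [0.4, -0.3, -3.8]
width: 0.686
finger_force: 49.3
(array([ 0.43, -0.24, 11.23]), np.float64(-0.0), array([513.8, 330.3, 210.3]), 0.69)
```

View pics/s3.png

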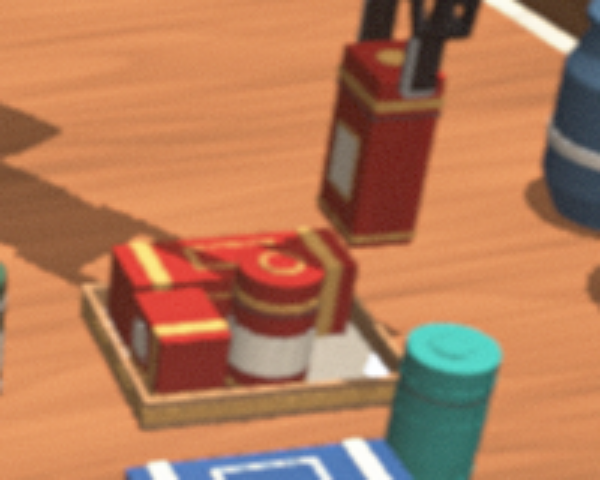

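The scene crop shows long, small and round seated in the carton and the tall tin held upright above, with the free floor area at (345,350). Lowering it now.

```bash
python3 -m creep '[[[0.2,-0.1,0],0,0.5],[[0.4,-0.2,0.3],0,0.5],[[0.4,-0.2,1.5],0,0.5],[[0.4,-0.2,3],0,0.5],[[0.4,-0.2,4.5],0,0.5],[[0.4,-0.2,6],0,0.5],[[0.4,-0.2,7.3],0,0.5],[[0.4,-0.2,8],0,0.5]]'
python3 -m creep '[[[0,0,0.5],0,0.5],[[0,0,1],0,0.5],[[0,0,1.5],0,0.5],[[0,0,2],0,0.5],[[0,0,2.4],0,0.5],[[0,0,2.7],0,0.5],[[0,0,2.9],0,0.5],[[0,0,2.9],0,0.5]]'
python3 -c "
from h import *;print(to(512,335,96,-6.75))"
```

```text
time: 38.3
tcp_pos: [0.5109, 0.334, 0.1277]
tcp_rot: [[0.118, 0.993, -0.003], [0.993, -0.118, -0.001], [-0.002, -0.002, -1.0]]
ft_force: [-0.6, 0.0, -4.0]
width: 0.689
finger_force: 49.2
time: 39.1
tcp_pos: [0.5118, 0.3344, 0.1005]
tcp_rot: [[0.118, 0.993, -0.0], [0.993, -0.118, -0.0], [-0.0, -0.0, -1.0]]
ft_force: [-0.5, -1.1, -2.5]
width: 0.69
finger_force: 49.3
(array([0.06, 0.01, 0.45]), np.float64(-0.0), array([511.8, 334.4, 100.5]), 0.69)
```

```bash
python3 -m creep '[[[0,0,0.1],0,0.5],[[0,0,0.2],0,0.5],[[0,0,0.3],0,0.5],[[0,0,0.4],0,0.5],[[0,0,0.4],0,0.5],[[0,0,0.4],0,0.5],[[0,0,0.4],0,0.5],[[0,0,0.4],0,0.5]]'
python3 -m creep '[[[0,0,0],0,0.5],[[0,0,0],0,0.55],[[0,0,0],0,0.6],[[0,0,0],0,0.65],[[0,0,0],0,0.7],[[0,0,0],0,0.73],[[0,0,0],0,0.76],[[0,0,0],0,0.8]]' 30
python3 -m creep '[[[0,0,0],0,0.85],[[0,0,-0.3],0,0.95],[[0,0,-1],0,1],[[0,0,-2.5],0,1],[[0,0,-5],0,1],[[0,0,-8],0,1],[[0,0,-11],0,1],[[0,0,-12],0,1]]'
python3 -m creep '[[[0,0,0],0,1],[[-3,0,0],0,1],[[-7,0,0],0,1],[[-11,0,0],0,1],[[-15,0,0],0,1],[[-19,0,0],0,1],[[-23,0,0],0,1],[[-23,0,0],0,1]]'
python3 - <<'E'
from h import *
from bench import env
f=env.grab_frame("top");s=env.grab_frame("scene")
for n in("long_blue","round_green","tall_blue"):print(n,rect(f,*OB[n]))
g=lambda i:cv2.resize(i,(390,300))
cv2.imwrite("pics/end.png",np.hstack([g(f["frame"][190:330,90:272]),g(s["frame"][120:275,370:570])])[:,:,::-1])
a=np.radians(-6.75);A=np.array([[np.cos(a),-np.sin(a)],[np.sin(a),np.cos(a)]]);W=world(f);L=(W[...,:2]*1000-[473,276.6])@A
for lo,hi,n in((.05,.075,"long/small"),(.09,.11,"round"),(.112,.14,"tall")):
    m=(abs(L[...,0])<90)&(abs(L[...,1])<110)&(W[...,2]>lo)&(W[...,2]<hi);k,l,st,_=cv2.connectedComponentsWithStats(m.astype(np.uint8))
    for i in range(1,k):
        if st[i,4]>60:q=L[l==i];print(n,cv2.minAreaRect(q.astype(np.float32)),np.median(W[l==i][:,2]).round(4),st[i,4])
E
```

```text
time: 39.9
tcp_pos: [0.512, 0.3345, 0.0969]
tcp_rot: [[0.118, 0.993, 0.0], [0.993, -0.118, 0.0], [0.0, 0.0, -1.0]]
ft_force: [-0.2, -0.5, -3.0]
width: 0.685
finger_force: 49.3
time: 40.7
tcp_pos: [0.5123, 0.3347, 0.0973]
tcp_rot: [[0.118, 0.993, 0.001], [0.993, -0.118, 0.001], [0.001, 0.001, -1.0]]
ft_force: [0.2, 1.2, 1.1]
width: 0.803
finger_force: 0.0
time: 41.5
tcp_pos: [0.5138, 0.3356, 0.2211]
tcp_rot: [[0.118, 0.993, 0.006], [0.993, -0.118, 0.003], [0.004, 0.006, -1.0]]
ft_force: [0.7, 0.3, 0.5]
width: 1.003
finger_force: 0.0
time: 42.3
tcp_pos: [0.4824, 0.1018, 0.215]
tcp_rot: [[0.122, 0.993, -0.005], [0.993, -0.122, -0.003], [-0.003, -0.004, -1.0]]
ft_force: [0.7, 0.2, -0.9]
width: 1.005
finger_force: 0.0
long_blue (array([701.8, 216.2]), array([ 23.2, 106.1]), 3.3, 58.4, 388)
round_green (array([455. ,  57.9]), array([55.1, 27.4]), 5.9, 95.9, 437)
tall_blue (array([460.9, -74.2]), array([44. , 60.4]), 73.2, 118.5, 938)
long/small ((26.936479568481445, -60.344905853271484), (48.87251663208008, 54.5206413269043), 89.93390655517578) 0.0623 770
long/small ((29.151262283325195, -21.50220489501953), (8.649519920349121, 40.31269454956055), 68.63298797607422) 0.0612 81
long/small ((-36.649288177490234, 74.99736022949219), (56.01749801635742, 19.033374786376953), 1.1869747638702393) 0.0624 278
long/small ((-37.368896484375, -47.94473648071289), (56.726680755615234, 66.7571029663086), 0.36854255199432373) 0.0625 1165
round ((30.824291229248047, -22.917495727539062), (26.041128158569336, 11.63711929321289), 4.838590145111084) 0.0993 82
tall ((31.960145950317383, 68.1694564819336), (28.97957420349121, 60.01961135864258), 88.60203552246094) 0.1224 499
```

View pics/end.png

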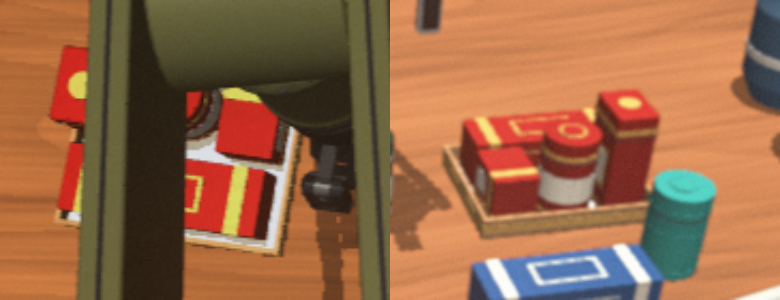

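All four packs sit flat in the carton: their tops are 4 mm above their own heights, which is the floor thickness. The scene view shows them upright with gaps, and the blue and green packs undisturbed.

```bash
python3 -c "
from bench import env;print(env.finish_job())"
```

```text
the job is handed in; nothing more can be done
None
```

All four red packs are set down upright on the carton's floor inside the rim, the blue and green packs show no sign of having moved, and the job is handed in at about 42 s; the first grasp on the long box slipped and briefly tilted it before I regrasped it lower.

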